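# Close the specimen box and scan its label

## Task

The rack of tubes is loaded: first shut the specimen box's lid fully, which brings the barcode label on the lid's front upright and facing out. Then take the pistol-grip scanner from its charging dock, which leaves only the head free to grip, lay it flat on the cart and let go, take it again round the handle so that your fingers squeeze the trigger home, and hold its window about 8 cm in front of the middle of the label, square to it and quite still, for a good second. Last, lay the scanner flat on its side on the cart top, clear of the dock, and let go, leaving the bottles and the timer where they stand.

Things in the scene. Friction and masses are not known exactly. Their poses are not given: they have to be found in the camera images.
- box: fixed grey specimen transport box, 110 (own x) x 160 (y) x 80 mm high without its lid, open on top, a blue rack of capped tubes inside. Origin: centre of its underside, on the cart top; own -x side is the front, +x the hinge side, z up. With the lid shut it is about 124 x 174 mm and 112 mm high
- lid (a joint): hinge of the box's grey lid, rad: 0 = fully shut, grows to 1.5 as the lid swings up and back; starts at 0.85 to 1.2. A stiff friction hinge: the lid stays at any angle and nothing springs it back; 1 to 3 N at its free edge moves it. It can be pushed over and down with shut fingers on its outer (back, later top) face
- hinge (a point): middle of the lid's hinge line, which runs along the box's y, 59 mm from the box's origin towards its +x, 80 mm above the cart top. Axes turn with the lid. In these axes the lid reaches 121.5 mm towards -x and is 174 mm wide along y; its flat outer face lies at z = +32 mm; a skirt hangs from it to z = -2 mm in front and +4 mm at the sides
- label (a point): centre of the barcode label (70 mm wide, 26 mm high) on the outside of the lid's front skirt; moves with the lid. Axes: -x points out of the label, y along its width. With the lid shut these equal the box's axes and the label stands upright, 62.5 mm from the box's origin towards its -x, 96 mm above the cart top
- dock: fixed black charging dock; axes as the docked scanner's, origin on the cart top 12 mm straight below the docked scanner's origin. Base 12 mm thick, own x -57..+25, y -144..+28 mm. The scanner's handle lies in a pocket with 36 mm high walls (to 48 mm above the cart) that leave no room for fingers; the front half of the head overhangs and is free on both sides
- scanner: loose white and black pistol-grip scanner, about 0.22 kg, lying on its side (own z up) in the dock. Origin: its underside, below the head's middle. Head: own x -45..+55, y -25..+25, z 0..44 mm. Handle: x -36..-4, y -25..-112, z 6..38; foot: x -40..0, y -112..-128, z 0..44. Lifts straight out, gripped by the head across y at x about +34 mm
- window (a point): centre of the scanner's window, the front face of its head: own x = +55, y = 0, z = 22 mm from the scanner's origin; same axes; it looks along own +x
- trigger (a joint): the scanner's black trigger, m: 0 = released, 0.006 = pressed home towards own -x; spring of about 8 N. A bar on the handle's +x side, scanner's own y -35..-71, z 11..33 mm, face at x = +9 mm when released. Gripping handle and trigger together across own x at y about -53 mm (45 mm wide, 39 mm pressed) with 30 N or more presses it home
- reagent_bottle: white bottle with a screw cap, 77 mm across, 190 mm tall, loose; origin: centre of its underside
- wash_bottle: wash bottle with a bent spout, 119 x 67 x 206 mm, loose; origin: under the middle of the whole outline with the spout, the round 66 mm body stands from own x -6 to +60 mm
- timer: white laboratory timer, 44 x 60 x 16 mm, loose; origin: centre of its underside

How it is judged:
On the way, in this order (a step that is already met when the one before it is completed fails the run):
1. the lid is fully shut (within 0.06 rad) (value of joint lid below 0.06 rad), for 0.2 s.
2. the scanner lies flat on the cart top, out of the dock, and is let go (height (world z) of scanner between -0.004 and 0.007 m and angle between scanner's own z axis and vertical below 0.1 rad and contact force between the fingers and scanner below 0.1 N and linear speed of scanner below 0.02 m/s), for 0.2 s.
3. lid shut, trigger squeezed 4 mm or more by the fingers, window 50 to 130 mm from the label, aim within 12 mm sideways, 10 mm in height and 0.2 rad of square, held still, for 1 s (value of joint lid below 0.06 rad and value of joint trigger above 0.004 m and contact force between the fingers and scanner above 5 N and x of label in the frame of scanner between 0.105 and 0.185 m and y of label in the frame of scanner between -0.012 and 0.012 m and z of label in the frame of scanner between 0.012 and 0.032 m and angle between the x axis of scanner and the x axis of label, either way round below 0.2 rad and linear speed of scanner below 0.015 m/s and angular speed of scanner below 0.1 rad/s), for 1 s.
At the end, for the whole second after the job is handed in: The lid is shut within 0.06 rad, the scanner lies still and flat (within 0.1 rad) on its side directly on the cart top, not on the dock, with its trigger released (value of joint lid below 0.06 rad and value of joint trigger below 0.002 m and angle between scanner's own z axis and vertical below 0.1 rad and height (world z) of scanner between -0.004 and 0.007 m and linear speed of scanner below 0.01 m/s); the robot touches nothing.
It fails at once if the reagent bottle is pushed more than 30 mm (distance of reagent_bottle from where it was at the start of the episode above 0.03 m).
It fails at once if the wash bottle is pushed more than 30 mm (distance of wash_bottle from where it was at the start of the episode above 0.03 m).
It fails at once if the timer is pushed more than 30 mm (distance of timer from where it was at the start of the episode above 0.03 m).
It also fails if it takes over 61 s, if anything falls off the work surface, if the arm or the gripper's body presses on something with over 40 N, if the wrist force passes 120 N, or if a joint passes its speed limit or range.

## Robot

A 6-joint arm with a two-finger parallel gripper is mounted at the origin on a cart in front of the work surface, level with it; the furniture and walls round the work are solid. World frame = base frame: x ahead of the robot, y to its left, z up, the work surface at z = 0. Lengths are in m, angles in rad, forces in N, time in s.
With the tool pointing down it reaches from about 0.3 to 0.875 m from the base axis. Payload 6.4 kg.
Tool frame: the origin (TCP) lies midway between the tips of the shut fingers; the grasp point (between the pads) lies 19 mm behind it; z points along the fingers, y is the line along which they close (so a half turn about z gives the same grasp; the last joint's range is limited). The gripper opens to 85 mm and grips with 20 to 120 N. Pads are 22 mm wide; open, the fingers measure 114 mm over their backs; the gripper's body (76 mm by 85 mm) begins 54 mm behind the grasp point. The pads swing forward as they close: fully open they stand 13 mm farther back than shut.
Start: joints at [-1.52, 0.181, 1.607, -0, 1.354, -0.206], TCP at [0.146, -0.556, 0.231] pointing down, gripper open.
Joint ranges: [-2.99, 2.99], [-0.89, 2.07], [0.3, 2.58], [-1.14, 4.28], [0, 2.63], [-3.12, 3.12]. Speed limits (rad/s): [2.57, 2.57, 3.01, 3.14, 3.14, 3.14].

## Interface

Orientations are given as a unit quaternion [w, x, y, z].
In Python, from bench import ctrl gives the robot as it stands.
- The arm moves only by the tool drive_tool, never from a script. Its argument "plan" is a list that holds one entry, the list of rows, each a list of 4 numbers: the shift along the tool's x, y, z scaled (see below), then the turn about the tool's z scaled (see below). In form: [[[x, y, z, roll], ...]]. A call has 1 to 12 rows; each row is the pose to reach, as a shift and turn from the pose commanded when the call began, along the tool's axes at that moment, turning the shorter way round; what a row does not reach only later rows make up. The controller multiplies each number of a shift by 400 mm and each number of a turn by 180 degrees. A row lasts 1/12 s, in which the tool goes at most 41.7 mm and 7.16 degrees, less where a joint would pass 70% of its speed; a pose out of reach is approached as far as the arm can. A call with a number of a shift or a turn outside -1 to 1 is refused whole. A call with a gripper value outside its range is refused whole. "jaw" is the closure, from 0 (fully open) to 1 (shut), set as the call begins (left out, the last holds). The fingers move at their own pace and stop on an object; the grip force is fixed at half the most. Time passes only in rows, so rows that repeat a pose let the fingers close. It gives the time, the measured TCP pose, the force, the opening and the grip force at its end, in the units of the state.
- ctrl.get_obs(): the state, without advancing time (a new reading comes with each control period).
- ctrl.camera(name): name is "scene" or "side" or "wrist"; returns (picture, depth): 420x560x3 uint8, red, green, blue; 420x560 float32, m along the optical axis (not along the pixel's ray), 0 where there is no reading.
- ctrl.camera_info(name): a dict with "camera_matrix" (3x3 intrinsics, pixels), "R" (3x3) and "t" (3): a world point X has camera coordinates R X + t; the wrist camera has in their place "T_tool_cam" (4x4, takes a point from camera to tool coordinates, whose origin is the TCP and whose axes are the flange's). Camera axes: x right, y down, z forward; pixel columns grow to the right and rows downward; lengths in m; the calibration is good to about 2 mm. A picture is of the moment at which its call begins: read the wrist's pose just before it. camera_info takes no time and is no camera call.
- ctrl.hand_in(): hands the job in; it is judged then, once.
The state is a dict: "time_s": time; "q": joint angles; "dq": joint speeds; "joint_efforts": joint torques, N m; "eef_pos": TCP position; "eef_rot": TCP orientation; "wrist_force": force on the tool from outside, world axes, zero at the start; "torque": the same for the moment, N m; "opening": opening from 0.0 (shut) to 1.0 (fully open); "grasp_force": force on a finger pad.
Only numpy, scipy, OpenCV 4.12 (cv2) and the standard library are available. Lean on these libraries where they do the work, as an engineer would, in place of code of your own. Each camera call takes 0.05 s, during which the arm holds its last target. There are 200 camera calls.

## Working session

There is one attempt and no reset: what is moved stays moved. The work goes in short steps, Python scripts to look and compute and a tool call to move; the robot and the scene stay as the last step left them, time stands still between calls to the robot, and variables do not carry over. Pictures are saved under pics/ and viewed, at most 10 in all, crops included, and the job is handed in when it is done.

Besides the shell and the picture viewer there is one more tool, called after "Call:" as name([rows], argument=value, ...), one row to a line, values as JSON. drive_tool: Moves the arm, as the interface text tells. Its arguments: {"type":"object","properties":{"plan":{"type":"array"},"jaw":{"type":"number"}},"required":["plan"]}

```bash
ls; mkdir -p pics; python3 - <<'E'
from bench import ctrl
import cv2, numpy as np
o=ctrl.get_obs(); print(o['time_s'],o['eef_pos'],o['eef_rot'],o['opening'])
for n in ['scene','side','wrist']:
    p,d=ctrl.camera(n); cv2.imwrite(f'pics/{n}0.png',p[:,:,::-1]); np.save(f'pics/{n}0.npy',d)
    i=ctrl.camera_info(n); print(n,{k:np.round(v,3).tolist() for k,v in i.items() if hasattr(v,'__len__')}, (d>0).mean())
E
```

```text
pics
0.0 [ 0.14604104 -0.55559093  0.2303996 ] [-8.61888053e-04  9.91771007e-01  1.28021555e-01  9.28633199e-05] 1.0058058142602784
scene {'camera_matrix': [[405.77, 0.0, 281.629], [0.0, 405.77, 201.347], [0.0, 0.0, 1.0]], 'R': [[0.864, 0.503, 0.017], [0.214, -0.337, -0.917], [-0.455, 0.796, -0.399]], 't': [-0.573, 0.005, 1.207]} 0.9960204081632653
side {'camera_matrix': [[393.728, 0.0, 284.909], [0.0, 393.728, 202.319], [0.0, 0.0, 1.0]], 'R': [[0.964, -0.267, -0.004], [-0.119, -0.417, -0.901], [0.239, 0.869, -0.434]], 't': [-0.528, 0.223, 0.635]} 0.9957950680272109
wrist {'camera_matrix': [[326.81, 0.0, 279.888], [0.0, 326.81, 208.712], [0.0, 0.0, 1.0]], 'T_tool_cam': [[-0.0, -0.955, -0.296, 0.075], [1.0, -0.0, 0.0, 0.0], [-0.0, -0.296, 0.955, -0.143], [0.0, 0.0, 0.0, 1.0]]} 0.9960459183673469
```

View pics/scene0.png

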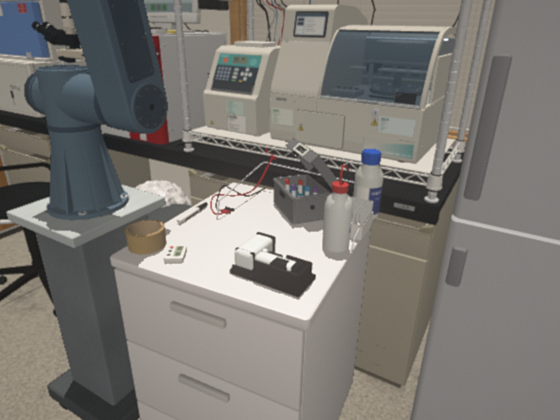

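View pics/side0.png

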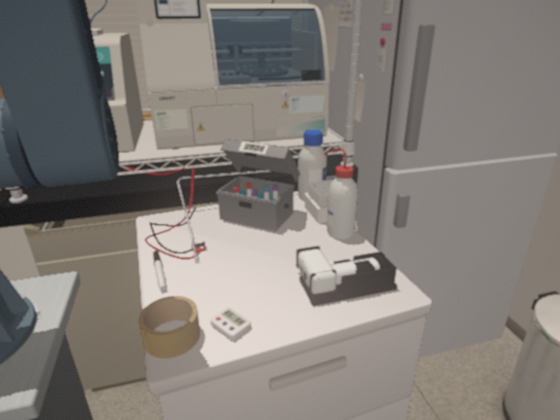

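```bash
cat > h.py <<'E'
from bench import ctrl
import cv2, numpy as np
from scipy.spatial.transform import Rotation as Rot
def cloud(n,d):
    i=ctrl.camera_info(n); K=np.array(i['camera_matrix']); R=np.array(i['R']); t=np.array(i['t'])
    v,u=np.mgrid[0:420,0:560]
    c=np.stack([(u-K[0,2])/K[0,0]*d,(v-K[1,2])/K[1,1]*d,d],-1)
    P=(c-t)@R; P[d<=0]=np.nan
    return P
def proj(n,X):
    i=ctrl.camera_info(n); c=np.asarray(X)@np.array(i['R']).T+np.array(i['t'])
    q=c@np.array(i['camera_matrix']).T; return q[...,:2]/q[...,2:]
def tool():
    o=ctrl.get_obs(); w,x,y,z=o['eef_rot']; return np.array(o['eef_pos']),Rot.from_quat([x,y,z,w]).as_matrix(),o
E
python3 - <<'E'
from h import *
S=1000; x0,x1,y0,y1=0.1,0.85,-0.75,0.05
# top view: image col = x, row = -y... 1mm/px
im=np.full((800,750,3),60,np.uint8); zb=np.full((800,750),-9.)
for n in ['scene','side']:
    p=cv2.imread(f'pics/{n}0.png'); P=cloud(n,np.load(f'pics/{n}0.npy'))
    z=P[...,2]; m=(z>-0.02)&(z<0.3)&(P[...,0]>x0)&(P[...,0]<x1)&(P[...,1]>y0)&(P[...,1]<y1)
    print(n,ctrl.camera_info(n)['t'], -np.array(ctrl.camera_info(n)['R']).T@ctrl.camera_info(n)['t'], P[...,0][m].min() if m.any() else None)
    for X,c in sorted(zip(P[m].tolist(),p[m].tolist()),key=lambda a:a[0][2]):
        a,b=int((X[0]-x0)*S),int((y1-X[1])*S)
        s=slice(max(b-1,0),b+2),slice(max(a-1,0),a+2)
        if X[2]>zb[b,a]-0.005: im[s]=c; zb[s]=X[2]
for k in range(0,8):
    cv2.putText(im,f'{x0+k*.1:.1f}',(k*100,12),0,.4,(0,255,0)); cv2.line(im,(k*100,0),(k*100,800),(0,120,0),1)
    cv2.putText(im,f'{y1-k*.1:.2f}',(0,k*100),0,.4,(0,255,255)); cv2.line(im,(0,k*100),(750,k*100),(0,120,0),1)
cv2.imwrite('pics/top0.png',cv2.resize(im,None,fx=.75,fy=.75,interpolation=cv2.INTER_AREA))
E
```

```text
scene [-0.57313176  0.00483451  1.20684761] [ 1.04387244 -0.67022155  0.49610275] 0.10002137606113565
side [-0.52837533  0.22263624  0.63489317] [ 0.38416168 -0.59977992  0.47383602] 0.100040109436197
```

View pics/top0.png

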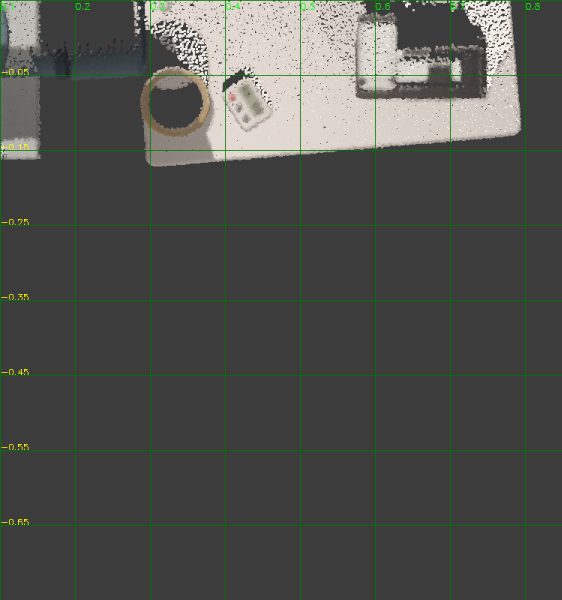

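```bash
cat > top.py <<'E'
from h import *
def top(tag,out,names=('scene','side'),x0=.25,x1=.85,y0=-.2,y1=.55,zmax=.3,S=1000,sc=.8):
    W,H=int((x1-x0)*S),int((y1-y0)*S)
    im=np.full((H,W,3),60,np.uint8); zb=np.full((H,W),-9.)
    for n in names:
        p=cv2.imread(f'pics/{n}{tag}.png'); P=cloud(n,np.load(f'pics/{n}{tag}.npy'))
        z=P[...,2]; m=(z>-0.02)&(z<zmax)&(P[...,0]>x0)&(P[...,0]<x1-.001)&(P[...,1]>y0+.001)&(P[...,1]<y1)
        for X,c in zip(P[m],p[m]):
            a,b=int((X[0]-x0)*S),int((y1-X[1])*S)
            s=slice(max(b-1,0),b+2),slice(max(a-1,0),a+2)
            if X[2]>zb[b,a]-0.003: im[s]=c; zb[s]=X[2]
    im=cv2.resize(im,None,fx=sc,fy=sc,interpolation=cv2.INTER_AREA)
    for k in range(int((x1-x0)*10+.5)):
        a=int(k*.1*S*sc); cv2.putText(im,f'{x0+k*.1:.2f}',(a,12),0,.4,(0,255,0)); cv2.line(im,(a,0),(a,9999),(0,120,0),1)
    for k in range(int((y1-y0)*10+.5)):
        a=int(k*.1*S*sc); cv2.putText(im,f'{y1-k*.1:.2f}',(0,a),0,.4,(0,255,255)); cv2.line(im,(0,a),(9999,a),(0,120,0),1)
    cv2.imwrite(out,im); return zb
E
python3 -c "
from top import *
top('0','pics/top1.png')"
```

```text
(no output)
```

View pics/top1.png

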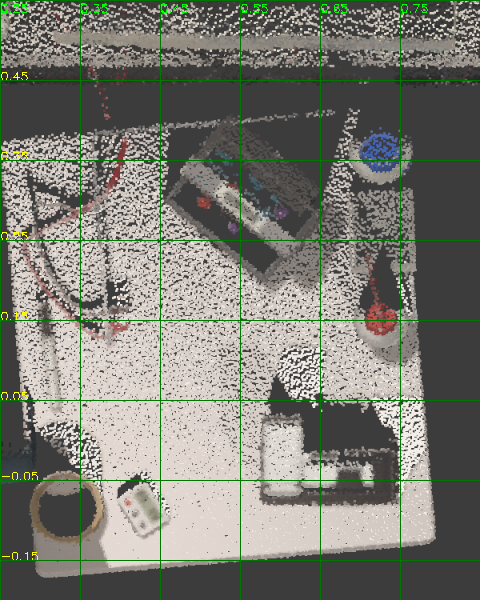

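```bash
cat > meas.py <<'E'
from h import *
def rect(P,m,name):
    pts=P[m][:,:2]; 
    if len(pts)<20: print(name,'few',len(pts)); return
    med=np.median(pts,0); pts=pts[np.linalg.norm(pts-med,axis=1)<.15]
    r=cv2.minAreaRect((pts*1000).astype(np.float32)); print(name,len(pts),np.round(r[0],1),np.round(r[1],1),round(r[2],1))
E
python3 - <<'E'
from meas import *
rng=np.random.default_rng(0)
def ransac(pts,tol=.002,vert=False):
    best=None
    for _ in range(400):
        a,b,c=pts[rng.choice(len(pts),3,False)]; n=np.cross(b-a,c-a); l=np.linalg.norm(n)
        if l<1e-5: continue
        n/=l
        if vert and abs(n[2])>.1: continue
        k=np.abs((pts-a)@n)<tol
        if best is None or k.sum()>best.sum(): best=k
    q=pts[best]; c=q.mean(0); n=np.linalg.svd(q-c,full_matrices=False)[2][2]
    return c,n,q
for n in ['scene','side']:
    p=cv2.imread(f'pics/{n}0.png'); P=cloud(n,np.load(f'pics/{n}0.npy')); hsv=cv2.cvtColor(p,cv2.COLOR_BGR2HSV)
    x,y,z=P[...,0],P[...,1],P[...,2]; ok=np.isfinite(z)
    print(n,'table z',np.median(z[ok&(x>.4)&(x<.55)&(y>0)&(y<.15)&(abs(z)<.02)]))
    box=ok&(x>.44)&(x<.66)&(y>.17)&(y<.40)
    f=box&(z>.012)&(z<.07)
    c,nn,q=ransac(P[f],vert=True); print('front',c.round(4),nn.round(3),len(q), 'yaw',np.degrees(np.arctan2(nn[1],nn[0])).round(2))
    u=np.array([-nn[1],nn[0]]); s=(q[:,:2]-c[:2])@u; print(' extent along',np.percentile(s,[0,1,99,100]).round(4),'centre',(c[:2]+u*(np.percentile(s,1)+np.percentile(s,99))/2).round(4),'z',q[:,2].min(),q[:,2].max())
    l=box&(z>.115)&(z<.25)
    c,nn,q=ransac(P[l]); print('lid pl1',c.round(4),nn.round(3),len(q),'of',l.sum(),'zmax',P[l][:,2].max(), q.min(0).round(3),q.max(0).round(3))
    d=ok&(x>.52)&(x<.78)&(y>-.12)&(y<.1)
    white=(hsv[...,1]<50)&(hsv[...,2]>130); black=(hsv[...,2]<75)
    rect(P,d&(z>.051)&(z<.060)&white,'head top'); rect(P,d&(z>.040)&(z<.060),'walls+');rect(P,d&black&(z>.044)&(z<.052),'walls')
    rect(P,d&black&(z>.006)&(z<.017),'base')
    rect(P,ok&(x>.38)&(x<.48)&(y>-.13)&(y<-.03)&(z>.01)&(z<.03),'timer')
    rect(P,ok&(x>.65)&(x<.8)&(y>.3)&(y<.45)&(z>.04)&(z<.2),'reag')
    rect(P,ok&(x>.65)&(x<.8)&(y>.05)&(y<.3)&(z>.04)&(z<.15),'wash')
E
```

```text
scene table z -0.0010908869203559678
front [0.6092 0.2362 0.0408] [-0.77   0.638  0.005] 451 yaw 140.39
 extent along [-0.0512 -0.0472  0.0456  0.0477] centre [0.6097 0.2369] z 0.012038204810707269 0.06978801957447371
lid pl1 [0.5565 0.2843 0.1837] [-0.392 -0.478  0.786] 332 of 712 zmax 0.19396199040752793 [0.476 0.226 0.171] [0.625 0.349 0.194]
head top 420 [647.  -15.4] [139.9  98.1] 2.4
walls+ 1591 [661.9 -22.1] [105.9 165.3] 89.2
walls 303 [684.8 -25.5] [ 97.8 119.3] 89.3
base 523 [677.7 -72. ] [179.1  68.7] 24.5
timer 263 [420.2 -94. ] [66.7 62.3] 30.7
reag 1340 [706.6 354.9] [108. 118.] 87.0
wash 1528 [736.7 199.6] [170.1  64.4] 80.2
side table z -0.00033679201685870924
front [0.5195 0.2501 0.0402] [-0.637 -0.771  0.003] 967 yaw -129.56
 extent along [-0.0831 -0.0805  0.0776  0.0785] centre [0.5184 0.251 ] z 0.012024796194284697 0.06978333979832574
lid pl1 [0.5512 0.2881 0.1836] [-0.391 -0.48   0.785] 659 of 1561 zmax 0.19478609658537055 [0.477 0.227 0.17 ] [0.625 0.353 0.195]
head top 707 [643.9 -13.1] [136.6  99.3] 5.5
walls+ 2220 [659.7 -21.6] [106.  166.3] 88.8
walls 220 [702.7 -44.9] [58.4 74.4] 89.8
base 143 [709.  -75.3] [65.9  9.5] 0.9
timer 691 [428.3 -87.7] [44.6 60.8] 32.9
reag 1344 [723.6 342.8] [74.5 85.6] 1.2
wash 1676 [718.4 201.7] [ 62.4 169.3] 4.7
```

```bash
python3 - <<'E'
from meas import *
A=[]
for n in ['scene','side']:
    p=cv2.imread(f'pics/{n}0.png'); P=cloud(n,np.load(f'pics/{n}0.npy'))
    x,y,z=P[...,0],P[...,1],P[...,2]
    m=(z>.0525)&(z<.0585)&(x>.55)&(x<.645)&(y>-.12)&(y<.08)
    rect(P,m,n+' head'); A.append(P[m])
    print(np.percentile(P[m][:,0],[1,3,97,99]).round(4),np.percentile(P[m][:,1],[1,3,97,99]).round(4),np.median(P[m][:,2]))
    m=(z>.0525)&(z<.060)&(x>.645)&(x<.76)&(y>-.12)&(y<.08); rect(P,m,n+' foot')
    m=(z>.04)&(z<.060)&(x>.5)&(x<.78)&(y>-.12)&(y<.08); rect(P,m,n+' all')
    # head far side/left face
    m=(z>.02)&(z<.05)&(x>.55)&(x<.60)&(y>-.03)&(y<.04); print('left face x',np.median(x[m]),m.sum(), 'front face y max',np.percentile(y[m],99))
    m=(z>.015)&(z<.045)&(x>.58)&(x<.76)&(y<-.06)&(y>-.12)
    q=P[m][:,:2]; v=cv2.fitLine((q*1000).astype(np.float32),cv2.DIST_HUBER,0,.01,.01).ravel(); print('dock -x wall',v.round(4),np.degrees(np.arctan2(v[1],v[0])))
A=np.vstack(A); r=cv2.minAreaRect((A[:,:2]*1000).astype(np.float32)); print(r)
E
```

```text
scene head 386 [604.8 -16.2] [95.4 47.1] 89.6
[0.5822 0.5847 0.6237 0.6263] [-0.0632 -0.0613  0.0273  0.0297] 0.054560691471370534
scene foot 56 [723.7 -43.7] [13.8 32.3] 4.6
scene all 1591 [661.9 -22.1] [105.9 165.3] 89.2
left face x 0.58093754281777 2 front face y max 0.024803043871536014
dock -x wall [ 9.999000e-01 -1.670000e-02  6.793573e+02 -7.189110e+01] -0.95841175
side head 699 [602.6 -16.4] [49.  98.2] 0.3
[0.58   0.5812 0.6232 0.6249] [-0.0649 -0.0628  0.0268  0.0294] 0.05537788152281152
side foot 84 [713.3 -49.9] [50.5 31.8] 38.8
side all 2220 [659.7 -21.6] [106.  166.3] 88.8
left face x 0.5779486517356907 125 front face y max 0.026961511029170486
dock -x wall [ 9.996000e-01 -2.750000e-02  6.688596e+02 -7.146000e+01] -1.5783736
((602.9716186523438, -16.445083618164062), (49.7928466796875, 98.22953796386719), 0.2812550961971283)
```

```bash
cat >> h.py <<'E'
XD=np.array([.637,.771]); YD=np.array([-.771,.637]); BO=np.array([.553,.293])
def box(bx,z,by=0): return [*(BO+XD*bx+YD*by),z]
def rows(pts,yaws=None):
    """world TCP points, tool-x yaw (deg) -> scaled rows relative to present pose"""
    p,R,o=tool(); a=np.degrees(np.arctan2(R[1,0],R[0,0]))
    print('t %.2f'%o['time_s'],'p',p.round(4),'yaw %.1f'%a,'open %.2f gf %.1f'%(o['opening'],o['grasp_force']),'F',np.round(o['wrist_force'],1),'q',np.round(o['q'],2))
    for i,X in enumerate(pts):
        s=(np.array(X)-p)@R/.4; y=a if yaws is None else (yaws[i] if np.ndim(yaws) else yaws)
        print(np.r_[s,-((y-a+180)%360-180)/180].round(3).tolist())
E
python3 - <<'E'
from h import *
rows([[.42,-.25,.29],[.45,-.2,.30]],50.4)
E
```

```text
t 0.15 p [ 0.146  -0.5557  0.2306] yaw 14.7 open 1.00 gf 0.0 F [-0.7  0.  -0.4] q [-1.52  0.18  1.61  0.    1.35 -0.21]
[0.857, -0.565, -0.148, -0.198]
[0.961, -0.667, -0.172, -0.198]
```

Call:
drive_tool([
  [[0.857,-0.565,-0.148,-0.198],[0.857,-0.565,-0.148,-0.198],[0.857,-0.565,-0.148,-0.198],[0.857,-0.565,-0.148,-0.198],[0.857,-0.565,-0.148,-0.198],[0.857,-0.565,-0.148,-0.198],[0.857,-0.565,-0.148,-0.198],[0.857,-0.565,-0.148,-0.198],[0.961,-0.667,-0.172,-0.198],[0.961,-0.667,-0.172,-0.198],[0.961,-0.667,-0.172,-0.198],[0.961,-0.667,-0.172,-0.198]],
], jaw=1)

```text
time_s: 1.15
eef_pos: [0.4524, -0.1965, 0.3011]
eef_rot: [0.0, 0.904, 0.427, 0.001]
wrist_force: [-0.3, 0.5, 0.4]
opening: -0.001
grasp_force: 0.0
```

```bash
python3 - <<'E'
from h import *
rows([[.54,.1,.29],box(.062,.28)],50.4)
E
```

```text
t 1.15 p [ 0.4524 -0.1965  0.3011] yaw 50.6 open -0.00 gf 0.0 F [-0.3  0.5  0.4] q [-0.65 -0.06  1.72  0.    1.48  0.04]
[0.711, -0.302, 0.029, 0.001]
[1.26, -0.583, 0.055, 0.001]
```

Call:
drive_tool([
  [[0.711,-0.302,0.029,0],[0.711,-0.302,0.029,0],[0.711,-0.302,0.029,0],[0.711,-0.302,0.029,0],[0.711,-0.302,0.029,0],[0.711,-0.302,0.029,0],[0.711,-0.302,0.029,0],[0.99,-0.44,0.04,0],[0.99,-0.44,0.04,0],[0.99,-0.44,0.04,0],[0.99,-0.44,0.04,0]],
])

```text
time_s: 2.07
eef_pos: [0.567, 0.2215, 0.2833]
eef_rot: [-0.001, 0.904, 0.427, -0.0]
wrist_force: [-0.1, -0.8, 0.1]
opening: -0.001
grasp_force: 0.0
```

```bash
python3 - <<'E'
from h import *
def lid(th,a=.1,g=0.): return box(.059-a*np.cos(th)+(.032+g)*np.sin(th)+.011,.08+a*np.sin(th)+(.032+g)*np.cos(th))
rows([box(.062,.28),box(.062,.21)]+[lid(t) for t in [.9,.75,.6,.45,.3,.15,.05,0]],50.4)
E
```

```text
t 2.07 p [0.567  0.2215 0.2833] yaw 50.5 open -0.00 gf 0.0 F [-0.1 -0.8  0.1] q [0.18 0.22 1.46 0.   1.47 0.87]
[0.271, -0.14, 0.009, 0.001]
[0.271, -0.14, 0.184, 0.001]
[0.198, -0.14, 0.263, 0.001]
[0.162, -0.14, 0.28, 0.001]
[0.129, -0.14, 0.301, 0.001]
[0.1, -0.14, 0.328, 0.001]
[0.075, -0.14, 0.358, 0.001]
[0.055, -0.14, 0.392, 0.001]
[0.045, -0.14, 0.416, 0.001]
[0.04, -0.14, 0.428, 0.001]
```

Call:
drive_tool([
  [[0.271,-0.14,0.009,0],[0.271,-0.14,0.009,0],[0.271,-0.14,0.009,0],[0.271,-0.14,0.06,0],[0.271,-0.14,0.184,0],[0.271,-0.14,0.184,0],[0.198,-0.14,0.263,0],[0.198,-0.14,0.263,0],[0.162,-0.14,0.28,0],[0.13,-0.14,0.301,0]],
])

```text
time_s: 2.9
eef_pos: [0.557, 0.2919, 0.1641]
eef_rot: [-0.0, 0.905, 0.425, -0.0]
wrist_force: [0.6, 1.2, 1.8]
opening: -0.001
grasp_force: 0.4
```

```bash
python3 - <<'E'
from h import *
def lid(th,a=.1,g=0.): return box(.059-a*np.cos(th)+(.032+g)*np.sin(th)+.011,.08+a*np.sin(th)+(.032+g)*np.cos(th))
rows([lid(t) for t in [.6,.45,.3,.15,.05,0]],50.4)
E
```

```text
t 2.90 p [0.557  0.2919 0.1641] yaw 50.3 open -0.00 gf 0.4 F [0.6 1.2 1.8] q [0.29 0.36 1.52 0.   1.26 0.99]
[0.009, -0.01, 0.003, -0.0]
[-0.02, -0.009, 0.029, -0.0]
[-0.045, -0.009, 0.06, -0.0]
[-0.065, -0.009, 0.094, -0.0]
[-0.075, -0.009, 0.118, -0.0]
[-0.079, -0.009, 0.13, -0.0]
```

Contact at ~2 N; continue the arc.

Call:
drive_tool([
  [[-0.02,0,0.029,0],[-0.045,0,0.06,0],[-0.065,0,0.094,0],[-0.075,0,0.118,0],[-0.079,0,0.13,0],[-0.079,0,0.133,0],[-0.079,0,0.133,0],[-0.079,0,0.133,0]],
])

```text
time_s: 3.57
eef_pos: [0.537, 0.2677, 0.112]
eef_rot: [0.0, 0.905, 0.425, -0.001]
wrist_force: [-5.5, -3.4, 8.2]
opening: 0.002
grasp_force: 4.3
```

```bash
python3 - <<'E'
from h import *
rows([box(-.041+.011,.112),box(-.041+.011,.2)],50.4)
p,d=ctrl.camera('side'); cv2.imwrite('pics/side1.png',p[:,:,::-1]); np.save('pics/side1.npy',d)
P=cloud('side',d); x,y,z=P[...,0],P[...,1],P[...,2]
b=(P[...,:2]-BO)@np.array([XD,YD]).T
m=(abs(b[...,0]+.0625)<.02)&(abs(b[...,1])<.08)&(z>.085)&(z<.106)
q=P[m]; c=q.mean(0); n=np.linalg.svd(q-c,full_matrices=False)[2][2]; print('skirt',c,n,m.sum(), 'bx',np.median(b[m][:,0]))
m=(abs(b[...,0])<.05)&(abs(b[...,1])>.03)&(abs(b[...,1])<.08)&(z>.1)&(z<.13)
print('top z',np.median(z[m]), np.polyfit(b[m][:,0],z[m],1))
E
```

```text
t 3.57 p [0.537  0.2677 0.112 ] yaw 50.3 open 0.00 gf 4.3 F [-5.5 -3.4  8.2] q [ 0.27  0.37  1.63 -0.    1.14  0.96]
[-0.001, -0.009, 0.0, -0.0]
[-0.001, -0.009, -0.22, -0.0]
skirt [0.51541653 0.2434222  0.09547753] [0.63474145 0.77272353 0.00128134] 477 bx -0.06230278822142699
top z 0.11283770224076792 [0.0031211  0.11277457]
```

```bash
python3 - <<'E'
from h import *
rows([[.537,.268,.20],[.603,.0145,.20]],[50.4,89.5])
E
```

```text
t 3.62 p [0.537  0.2677 0.112 ] yaw 50.3 open 0.00 gf 4.3 F [-6.3 -3.9  8.4] q [ 0.27  0.37  1.63 -0.    1.14  0.96]
[0.0, -0.001, -0.22, -0.0]
[-0.382, 0.531, -0.22, -0.218]
```

Call:
drive_tool([
  [[0,0,-0.1,0],[0,0,-0.2,0],[-0.1,0.14,-0.22,-0.1],[-0.382,0.531,-0.22,-0.218],[-0.382,0.531,-0.22,-0.218],[-0.382,0.531,-0.22,-0.218],[-0.382,0.531,-0.22,-0.218],[-0.382,0.531,-0.22,-0.218],[-0.382,0.531,-0.22,-0.218],[-0.382,0.531,-0.22,-0.218],[-0.382,0.531,-0.22,-0.218],[-0.382,0.531,-0.22,-0.218]],
], jaw=0)

```text
time_s: 4.62
eef_pos: [0.6032, 0.0154, 0.1987]
eef_rot: [-0.0, 0.71, 0.704, 0.0]
wrist_force: [-0.0, 0.9, 0.3]
opening: 0.998
grasp_force: 0.0
```

```bash
python3 - <<'E'
from meas import *
p0,R,o=tool(); print(p0,o['wrist_force'],o['dq'].__abs__().max() if hasattr(o['dq'],'max') else o['dq'])
im,d=ctrl.camera('wrist'); cv2.imwrite('pics/wrist1.png',im[:,:,::-1]); np.save('pics/wrist1.npy',d)
i=ctrl.camera_info('wrist'); K=np.array(i['camera_matrix']); T=np.array(i['T_tool_cam'])
v,u=np.mgrid[0:420,0:560]; c=np.stack([(u-K[0,2])/K[0,0]*d,(v-K[1,2])/K[1,1]*d,d],-1)
P=(c@T[:3,:3].T+T[:3,3])@R.T+p0; P[d<=0]=np.nan
x,y,z=P[...,0],P[...,1],P[...,2]
print('table',np.nanmedian(z[(abs(z)<.01)]))
m=(z>.0525)&(z<.0585)&(x>.56)&(x<.64)&(y>-.12)&(y<.08); rect(P,m,'head')
m=(z>.0525)&(z<.060)&(x>.645)&(x<.78)&(y>-.12)&(y<.08); rect(P,m,'foot')
m=(z>.044)&(z<.0515)&(x>.55)&(x<.78)&(y>-.12)&(y<.08); rect(P,m,'walls')
q=P[m]; print('wall ymax by x',[ (round(a,3),np.round(q[(abs(q[:,0]-a)<.004)][:,1].max(),4)) for a in np.arange(.6,.76,.02) if (abs(q[:,0]-a)<.004).any()])
m=(z>.007)&(z<.017)&(x>.5)&(x<.8)&(y>-.12)&(y<.08); q=P[m]; print('base',np.percentile(q,[1,99],axis=0).round(4))
E
```

```text
[0.6032189  0.01537185 0.19873807] [-0.03232028  0.88050272  0.28169754] 0.027439130652478782
table 0.00022520348185697814
head 4559 [603.3 -16. ] [49.6 97.2] 0.8
foot 504 [722.1 -41.2] [14.5 36.7] 1.5
walls 5083 [660.1 -19.8] [164.5 106.3] 0.1
wall ymax by x [(np.float64(0.6), np.float64(0.033)), (np.float64(0.62), np.float64(0.0332)), (np.float64(0.64), np.float64(-0.0144)), (np.float64(0.66), np.float64(-0.0136)), (np.float64(0.68), np.float64(-0.0111)), (np.float64(0.7), np.float64(-0.0107)), (np.float64(0.72), np.float64(-0.0105)), (np.float64(0.74), np.float64(-0.0107))]
base [[ 0.6313 -0.0298  0.0077]
 [ 0.744   0.0034  0.0161]]
```

View pics/wrist1.png

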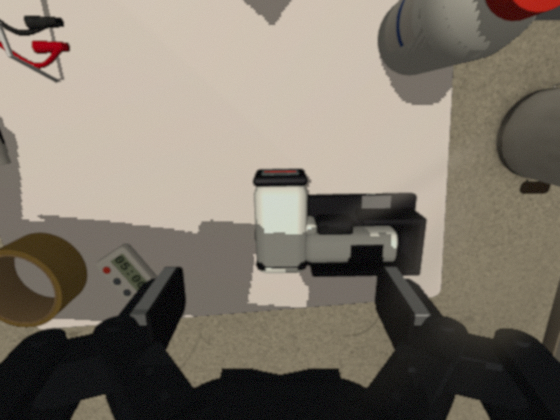

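Call:
drive_tool([
  [[0,0,0.1,0],[0,0,0.2,0],[0,0,0.3,0],[0,0,0.38,0],[0,0,0.42,0],[0,0,0.44,0],[0,0,0.44,0]],
])

```text
time_s: 5.25
eef_pos: [0.6015, 0.0166, 0.0205]
eef_rot: [-0.002, 0.709, 0.705, -0.001]
wrist_force: [-0.2, 0.3, 0.4]
opening: 1.001
grasp_force: 0.0
```

Call:
drive_tool([
  [[0,0,0,0],[0,0,0,0],[0,0,0,0],[0,0,0,0],[0,0,0,0],[0,0,0,0],[0,0,0,0],[0,0,0,0]],
], jaw=1)

```text
time_s: 5.92
eef_pos: [0.6049, 0.0151, 0.0248]
eef_rot: [0.001, 0.71, 0.705, 0.001]
wrist_force: [-1.2, 1.2, 6.9]
opening: 0.574
grasp_force: 62.5
```

```bash
python3 - <<'E'
from h import *
rows([[.604,.0150,.11],[.4733,.1331,.11],[.4733,.1331,.03]],[89.5,50.4,50.4])
E
```

```text
t 5.92 p [0.6049 0.0151 0.0248] yaw 89.6 open 0.57 gf 62.5 F [-1.2  1.2  6.9] q [-0.17  0.5   1.65  0.    0.98 -0.16]
[-0.0, -0.001, -0.213, 0.001]
[0.293, -0.33, -0.214, 0.218]
[0.293, -0.331, -0.014, 0.218]
```

Call:
drive_tool([
  [[0,0,-0.03,0],[0,0,-0.08,0],[0,0,-0.14,0],[0,0,-0.21,0],[0,0,-0.21,0],[0.1,-0.11,-0.21,0.06],[0.2,-0.22,-0.21,0.12],[0.293,-0.33,-0.21,0.18],[0.293,-0.33,-0.21,0.218],[0.293,-0.33,-0.21,0.218],[0.293,-0.33,-0.21,0.218],[0.293,-0.33,-0.21,0.218]],
])

```text
time_s: 6.92
eef_pos: [0.4711, 0.1339, 0.1069]
eef_rot: [0.0, 0.905, 0.425, 0.0]
wrist_force: [-0.3, 0.3, -1.8]
opening: 0.575
grasp_force: 63.3
```

```bash
python3 - <<'E'
from h import *
p,d=ctrl.camera('side'); cv2.imwrite('pics/side2.png',p[:,:,::-1]); np.save('pics/side2.npy',d)
rows([[.4733,.1331,.03],[.4733,.1331,.012]],50.4)
E
```

```text
t 6.97 p [0.4719 0.1334 0.107 ] yaw 50.5 open 0.58 gf 63.3 F [ 0.8 -0.1 -2.4] q [ 0.03  0.15  1.92 -0.    1.07  0.72]
[0.002, 0.003, 0.192, 0.0]
[0.002, 0.003, 0.237, 0.0]
```

View pics/side2.png

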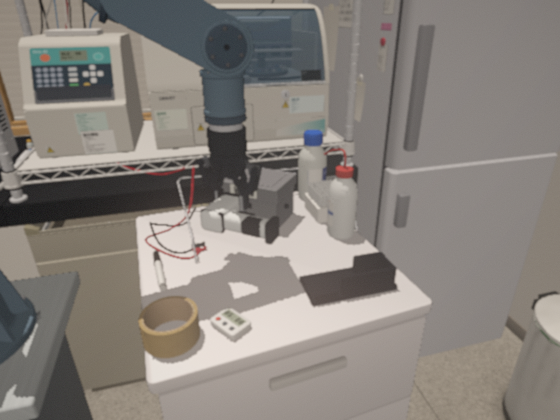

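Call:
drive_tool([
  [[0,0,0.08,0],[0,0,0.15,0],[0,0,0.2,0],[0,0,0.225,0],[0,0,0.233,0],[0,0,0.237,0],[0,0,0.237,0]],
])

```text
time_s: 7.55
eef_pos: [0.472, 0.1327, 0.0128]
eef_rot: [-0.0, 0.905, 0.426, -0.001]
wrist_force: [-0.1, 0.3, -2.1]
opening: 0.578
grasp_force: 63.7
```

Call:
drive_tool([
  [[0,0,0.003,0],[0,0,0.006,0],[0,0,0.006,0]],
])

```text
time_s: 7.8
eef_pos: [0.4725, 0.1328, 0.0127]
eef_rot: [0.0, 0.905, 0.426, -0.001]
wrist_force: [-17.4, -3.2, 33.0]
opening: 0.575
grasp_force: 67.9
```

Call:
drive_tool([
  [[0,0,-0.004,0],[0,0,-0.004,0]],
])

```text
time_s: 7.97
eef_pos: [0.4738, 0.1329, 0.0127]
eef_rot: [0.001, 0.905, 0.426, 0.001]
wrist_force: [-3.1, -2.2, 15.5]
opening: 0.578
grasp_force: 65.8
```

Call:
drive_tool([
  [[0,0,0,0],[0,0,0,0],[0,0,0,0],[0,0,0,0],[0,0,0,0],[0,0,0,0]],
], jaw=0)

```text
time_s: 8.47
eef_pos: [0.472, 0.1331, 0.0107]
eef_rot: [-0.0, 0.905, 0.425, -0.0]
wrist_force: [0.2, 0.0, 0.1]
opening: 1.0
grasp_force: 0.0
```

Call:
drive_tool([
  [[0,0,-0.1,0],[0,0,-0.2,0],[0,0,-0.3,0],[0,0,-0.4,0],[0,0,-0.45,0],[0,0,-0.45,0],[0,0,-0.45,0]],
])

```text
time_s: 9.05
eef_pos: [0.4729, 0.1332, 0.1922]
eef_rot: [0.001, 0.905, 0.425, 0.002]
wrist_force: [0.3, 0.0, -0.6]
opening: 1.0
grasp_force: 0.0
```

```bash
cat >> meas.py <<'E'
def wrist(tag):
    p0,R,o=tool()
    im,d=ctrl.camera('wrist'); cv2.imwrite(f'pics/wrist{tag}.png',im[:,:,::-1])
    i=ctrl.camera_info('wrist'); K=np.array(i['camera_matrix']); T=np.array(i['T_tool_cam'])
    v,u=np.mgrid[0:420,0:560]; c=np.stack([(u-K[0,2])/K[0,0]*d,(v-K[1,2])/K[1,1]*d,d],-1)
    P=(c@T[:3,:3].T+T[:3,3])@R.T+p0; P[d<=0]=np.nan
    return im,P
E
python3 - <<'E'
from meas import *
rows([])
im,P=wrist(2)
x,y,z=P[...,0],P[...,1],P[...,2]
near=(x>.33)&(x<.57)&(y>-.04)&(y<.19)
for lo,hi,nm in [(.040,.050,'head+foot'),(.02,.05,'all')]:
    m=near&(z>lo)&(z<hi); n,l,s,c=cv2.connectedComponentsWithStats(m.astype(np.uint8))
    for k in range(1,n):
        if s[k,4]>150:
            q=P[l==k]; r=cv2.minAreaRect((q[:,:2]*1000).astype(np.float32)); print(nm,s[k,4],np.round(r[0],1),np.round(r[1],1),round(r[2],1),'z',np.percentile(q[:,2],[5,50,95]).round(4))
E
```

```text
t 9.05 p [0.4729 0.1332 0.1922] yaw 50.4 open 1.00 gf 0.0 F [ 0.3  0.  -0.6] q [0.03 0.03 1.86 0.   1.25 0.72]
head+foot 4505 [454.3 108.8] [97.2 49.5] 51.0 z [0.0411 0.0437 0.0451]
head+foot 509 [530.   13.5] [38.  14.7] 51.2 z [0.0407 0.0433 0.0448]
all 9199 [493.5  77.2] [ 98.  152.2] 50.5 z [0.03   0.0415 0.0449]
```

View pics/wrist2.png

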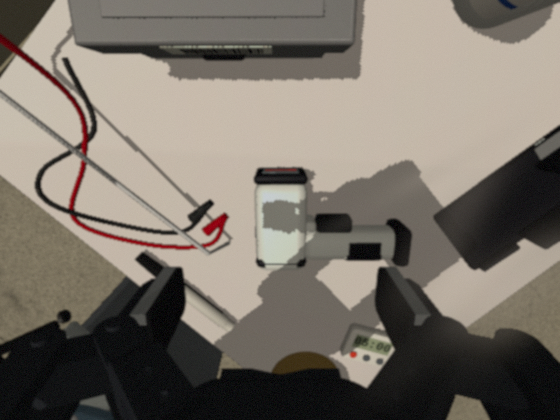

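```bash
python3 - <<'E'
from h import *
rows([[.4825,.0596,.12],[.4825,.0596,.006]],140.5)
E
```

```text
t 9.10 p [0.4717 0.1331 0.1905] yaw 50.4 open 1.00 gf 0.0 F [ 0.7 -0.9 -0.4] q [ 0.03  0.03  1.86 -0.    1.25  0.72]
[-0.124, 0.138, 0.176, -0.501]
[-0.124, 0.138, 0.461, -0.501]
```

Call:
drive_tool([
  [[-0.05,0.05,0.02,-0.04],[-0.124,0.138,0.05,-0.08],[-0.124,0.138,0.1,-0.5],[-0.124,0.138,0.15,-0.5],[-0.124,0.138,0.176,-0.5],[-0.124,0.138,0.176,-0.5],[-0.124,0.138,0.176,-0.5],[-0.124,0.138,0.176,-0.5],[-0.124,0.138,0.176,-0.5],[-0.124,0.138,0.176,-0.5],[-0.124,0.138,0.176,-0.5],[-0.124,0.138,0.176,-0.5]],
])

```text
time_s: 10.1
eef_pos: [0.481, 0.0599, 0.118]
eef_rot: [-0.002, 0.377, 0.926, -0.001]
wrist_force: [0.0, -0.4, 1.0]
opening: 1.002
grasp_force: 0.0
```

```bash
python3 - <<'E'
from h import *
rows([[.4825,.0596,.12],[.4825,.0596,.006]],140.5)
E
```

```text
t 10.10 p [0.481  0.0599 0.118 ] yaw 135.8 open 1.00 gf 0.0 F [ 0.  -0.4  1. ] q [-0.12  0.12  1.92 -0.    1.1  -0.92]
[-0.003, 0.002, -0.005, -0.026]
[-0.004, 0.003, 0.28, -0.026]
```

Call:
drive_tool([
  [[-0.003,0.002,0,-0.025],[-0.003,0.002,0.08,-0.025],[-0.003,0.002,0.16,-0.025],[-0.003,0.002,0.23,-0.025],[-0.003,0.002,0.27,-0.025],[-0.003,0.002,0.278,-0.025],[-0.003,0.002,0.278,-0.025]],
])

```text
time_s: 10.68
eef_pos: [0.4815, 0.0597, 0.0067]
eef_rot: [-0.003, 0.343, 0.939, -0.001]
wrist_force: [-0.9, -0.3, 0.4]
opening: 0.999
grasp_force: 0.0
```

Call:
drive_tool([
  [[0,0,0,0],[0,0,0,0],[0,0,0,0],[0,0,0,0],[0,0,0,0],[0,0,0,0],[0,0,0,0],[0,0,0,0],[0,0,0,0]],
], jaw=1)

```text
time_s: 11.43
eef_pos: [0.4849, 0.058, 0.0114]
eef_rot: [0.001, 0.342, 0.94, -0.001]
wrist_force: [-8.1, -7.8, 15.5]
opening: 0.408
grasp_force: 58.5
```

Call:
drive_tool([
  [[0,0,-0.03,0],[0,0,-0.08,0],[0,0,-0.13,0],[0,0,-0.17,0],[0,0,-0.185,0],[0,0,-0.185,0],[0,0,-0.185,0],[0,0,-0.185,0]],
])

```text
time_s: 12.1
eef_pos: [0.4834, 0.0596, 0.0823]
eef_rot: [-0.001, 0.343, 0.939, -0.0]
wrist_force: [0.2, 0.6, -2.9]
opening: 0.401
grasp_force: 60.8
```

```bash
python3 - <<'E'
from meas import *
rows([])
im,P=wrist(3)
x,y,z=P[...,0],P[...,1],P[...,2]
p,d=ctrl.camera('side'); cv2.imwrite('pics/side3.png',p[:,:,::-1]); np.save('pics/side3.npy',d); S=cloud('side',d)
for nm,Q in [('wrist',P),('side',S)]:
    x,y,z=Q[...,0],Q[...,1],Q[...,2]
    m=(x>.36)&(x<.55)&(y>.04)&(y<.18)&(z>.107)&(z<.128)
    n,l,s,c=cv2.connectedComponentsWithStats(m.astype(np.uint8))
    for k in range(1,n):
        if s[k,4]>150:
            q=Q[l==k]; r=cv2.minAreaRect((q[:,:2]*1000).astype(np.float32)); print(nm,s[k,4],np.round(r[0],1),np.round(r[1],1),round(r[2],1),'z',np.percentile(q[:,2],[5,50,95]).round(4))
            t=q[abs(q[:,2]-np.median(q[:,2]))<.006]; A=np.c_[(t[:,:2]-t[:,:2].mean(0)),np.ones(len(t))]; print('slope',np.linalg.lstsq(A,t[:,2],rcond=None)[0].round(3))
# label: lateral position by white blob on skirt
hsv=cv2.cvtColor(p,cv2.COLOR_BGR2HSV); b=(S[...,:2]-BO)@np.array([XD,YD]).T
m=(abs(b[...,0]+.0625)<.015)&(abs(b[...,1])<.1)&(S[...,2]>.075)&(S[...,2]<.112)
w=m&(p.max(-1)>130); print('label by',np.percentile(b[w][:,1],[2,98]).round(4),'z',np.percentile(S[w][:,2],[2,98]).round(4),'skirt by',np.percentile(b[m][:,1],[1,99]).round(4),w.sum(),m.sum())
E
python3 -c "
import cv2,numpy as np
a=cv2.imread('pics/wrist3.png');b=cv2.imread('pics/side3.png')[140:300,120:400]
b=cv2.resize(b,(735,420)); 
c=np.hstack([cv2.resize(a,(400,300)),cv2.resize(b,(400,300))]); cv2.imwrite('pics/c3.png',c)"
```

```text
t 12.10 p [0.4834 0.0596 0.0823] yaw 139.9 open 0.40 gf 60.8 F [ 0.2  0.6 -2.9] q [-0.12  0.18  1.94 -0.    1.02 -0.99]
wrist 44338 [480.4  91.4] [ 99.8 116.9] 51.3 z [0.108  0.114  0.1158]
slope [-0.05   0.03   0.113]
wrist 1257 [465.7  42.2] [14.2 23.2] 49.8 z [0.1084 0.1194 0.1269]
slope [-0.02  -0.151  0.12 ]
wrist 1328 [497.5  77.9] [13.9 25.5] 49.5 z [0.1082 0.1196 0.1269]
slope [0.151 0.1   0.12 ]
side 224 [426.4  93.8] [36.4 64.8] 7.1 z [0.1082 0.1134 0.1153]
slope [0.055 0.068 0.113]
label by [-0.0815  0.0814] z [0.1106 0.112 ] skirt by [-0.0864  0.0861] 31 419
```

View pics/c3.png

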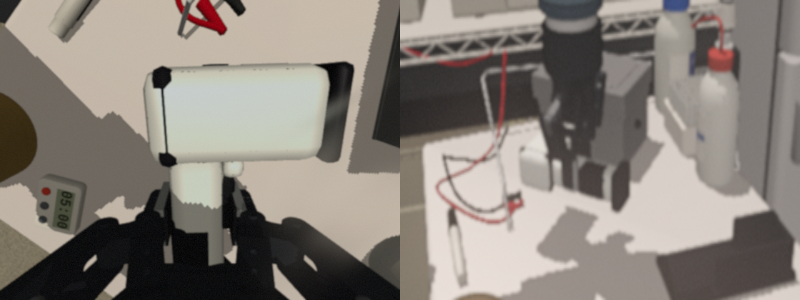

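```bash
cat > held.py <<'E'
from meas import *
def held(tag,o0=(.4511,.1049)):
    rows([])
    im,P=wrist(tag); xd=np.array([.637,.771]); yd=np.array([-.771,.637])
    own=(P[...,:2]-o0)@np.array([xd,yd]).T; z=P[...,2]
    m=(z>.10)&(z<.13)&(own[...,1]>-.02)&(own[...,1]<.04)&(abs(own[...,0])<.075)
    q=np.c_[own[m],z[m]]; zm=np.median(q[:,2]); t=q[abs(q[:,2]-zm)<.003]
    r=cv2.minAreaRect((t[:,:2]*1000).astype(np.float32)); print('head own',r,'z',zm)
    c=t[(t[:,0]>-.03)&(t[:,0]<.04)&(t[:,1]<.02)]; A=np.c_[c[:,:2],np.ones(len(c))]; print('slope own x,y',np.linalg.lstsq(A,c[:,2],rcond=None)[0].round(4))
    print('x',np.percentile(q[:,0],[.5,99.5]).round(4),'y',np.percentile(q[:,1],[.5,99.5]).round(4))
    b=(P[...,:2]-BO)@np.array([XD,YD]).T
    m=(abs(b[...,0])<.08)&(abs(b[...,1])<.1)&(z>.107)&(z<.117)
    if m.sum()>50: print('lid front edge bx',np.percentile(b[m][:,0],[.5]),'by',np.percentile(b[m][:,1],[.5,99.5]))
E
python3 -c "
from held import *
held(4)"
```

```text
t 12.20 p [0.4833 0.0596 0.0821] yaw 139.9 open 0.40 gf 60.8 F [-0.7 -0.9 -0.8] q [-0.12  0.18  1.94 -0.    1.02 -0.99]
head own ((8.30447769165039, 3.300046920776367), (97.51343536376953, 47.62046432495117), 0.7093927264213562) z 0.11408584851733049
slope own x,y [-0.016   0.0247  0.1145]
x [-0.041   0.0556] y [-0.0195  0.0271]
```

Call:
drive_tool([
  [[0.03,0.008,-0.005,0],[0.06,0.016,-0.01,0],[0.09,0.023,-0.01,0],[0.097,0.025,-0.01,0],[0.097,0.025,-0.01,0],[0.097,0.025,-0.01,0]],
])

```text
time_s: 12.75
eef_pos: [0.461, 0.0925, 0.0874]
eef_rot: [0.0, 0.342, 0.94, -0.0]
wrist_force: [0.6, 0.3, -2.4]
opening: 0.398
grasp_force: 60.9
```

```bash
python3 -c "
from held import *
held(5,(.4272,.1407))
p,d=ctrl.camera('side'); S=cloud('side',d); cv2.imwrite('pics/side5.png',p[:,:,::-1])
own=(S[...,:2]-(.4272,.1407))@np.array([[.637,.771],[-.771,.637]]).T; z=S[...,2]
m=(z>.06)&(z<.14)&(own[...,0]>-.06)&(own[...,0]<-.03)&(abs(own[...,1])<.035); q=np.c_[own[m],z[m]]; print('rear face',np.percentile(q,[2,50,98],axis=0).round(4),len(q))
"
```

```text
t 12.75 p [0.461  0.0925 0.0874] yaw 140.0 open 0.40 gf 60.9 F [ 0.6  0.3 -2.4] q [-0.06  0.14  1.98 -0.    1.02 -0.93]
head own ((6.978546142578125, 1.655801773071289), (97.4961166381836, 44.762203216552734), 1.027191400527954) z 0.11936459150710452
slope own x,y [-0.0148 -0.0112  0.1197]
x [-0.0424  0.0542] y [-0.0197  0.0245]
rear face [[-0.0451 -0.0334  0.0804]
 [-0.0417 -0.0092  0.103 ]
 [-0.0312  0.0191  0.1197]] 480
```

Call:
drive_tool([
  [[0,0,0,0],[0,0,0,0],[0,0,0,0],[0,0,0,0],[0,0,0,0],[0,0,0,0],[0,0,0,0],[0,0,0,0],[0,0,0,0],[0,0,0,0],[0,0,0,0],[0,0,0,0]],
])

```text
time_s: 13.85
eef_pos: [0.461, 0.0921, 0.0873]
eef_rot: [-0.0, 0.343, 0.939, 0.0]
wrist_force: [0.6, 0.4, -2.3]
opening: 0.402
grasp_force: 60.9
```

Call:
drive_tool([
  [[0,0,0,0],[0,0,0,0],[0,0,0,0],[0,0,0,0],[0,0,0,0],[0,0,0,0],[0,0,0,0],[0,0,0,0],[0,0,0,0],[0,0,0,0],[0,0,0,0],[0,0,0,0]],
])

```text
time_s: 14.85
eef_pos: [0.461, 0.0921, 0.0873]
eef_rot: [-0.0, 0.343, 0.939, -0.0]
wrist_force: [0.8, -0.2, -1.0]
opening: 0.402
grasp_force: 60.9
```

```bash
python3 -c "
from held import *
p,d=ctrl.camera('scene'); S=cloud('scene',d); cv2.imwrite('pics/scene6.png',p[:,:,::-1])
u=proj('scene',[.461,.0925,.10]); print(u); a,b=int(u[0]),int(u[1])
c=cv2.resize(cv2.imread('pics/scene6.png')[b-45:b+45,a-50:a+50],(400,360),interpolation=cv2.INTER_CUBIC)
w=cv2.resize(cv2.imread('pics/wrist5.png')[200:420,160:400],(393,360),interpolation=cv2.INTER_CUBIC)
w=np.clip(w.astype(float)*1.8,0,255).astype(np.uint8)
cv2.imwrite('pics/c6.png',np.hstack([c,w]))
held(7,(.4272,.1407))
"
```

```text
[231.79006163 193.79189415]
t 14.90 p [0.461  0.0921 0.0873] yaw 139.9 open 0.40 gf 60.9 F [-0.5  0.5 -1.7] q [-0.06  0.14  1.98 -0.    1.02 -0.93]
head own ((6.652919769287109, 1.3203392028808594), (97.17794036865234, 44.49929428100586), 1.1171578168869019) z 0.11923673740299832
slope own x,y [-0.0155 -0.0156  0.1196]
x [-0.0426  0.054 ] y [-0.0197  0.0241]
```

View pics/c6.png

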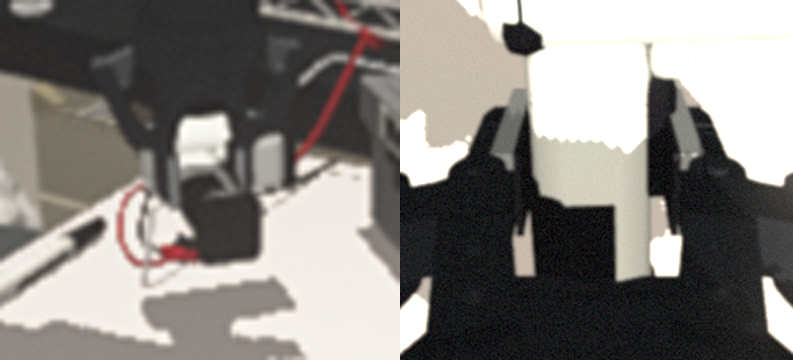

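Call:
drive_tool([
  [[-0.03,-0.01,0,0],[-0.07,-0.02,0,0],[-0.097,-0.025,0.03,0],[-0.097,-0.025,0.09,0],[-0.097,-0.025,0.14,0],[-0.097,-0.025,0.17,0],[-0.097,-0.025,0.18,0],[-0.097,-0.025,0.183,0],[-0.097,-0.025,0.183,0]],
])

```text
time_s: 15.7
eef_pos: [0.4848, 0.0591, 0.0143]
eef_rot: [0.0, 0.343, 0.939, 0.0]
wrist_force: [-0.3, 0.4, -1.7]
opening: 0.398
grasp_force: 60.9
```

Not yet touching; creep down.

Call:
drive_tool([
  [[0,0,0.003,0],[0,0,0.005,0],[0,0,0.005,0]],
])

```text
time_s: 15.95
eef_pos: [0.4849, 0.0594, 0.0128]
eef_rot: [0.001, 0.343, 0.939, 0.0]
wrist_force: [-0.4, -0.1, -2.0]
opening: 0.402
grasp_force: 60.9
```

Call:
drive_tool([
  [[0,0,0.003,0],[0,0,0.005,0],[0,0,0.005,0]],
])

```text
time_s: 16.2
eef_pos: [0.4849, 0.0593, 0.0115]
eef_rot: [0.0, 0.343, 0.939, 0.0]
wrist_force: [-5.9, -1.6, 12.8]
opening: 0.399
grasp_force: 65.2
```

Contact. Release, rise, back away and look.

Call:
drive_tool([
  [[0,0,0,0],[0,0,0,0],[0,0,0,0],[0,0,0,0],[0,0,0,0],[0,0,0,0],[0,0,0,0]],
], jaw=0)

```text
time_s: 16.78
eef_pos: [0.4842, 0.0595, 0.01]
eef_rot: [-0.0, 0.343, 0.939, -0.0]
wrist_force: [-0.3, 0.2, -0.5]
opening: 1.004
grasp_force: 0.0
```

Call:
drive_tool([
  [[0,0,-0.05,0],[0,0,-0.15,0],[0,0,-0.25,0],[0,0,-0.35,0],[0,0,-0.45,0],[0,0,-0.5,0],[0,0,-0.5,0],[0,0,-0.5,0],[0,0,-0.5,0]],
])

```text
time_s: 17.53
eef_pos: [0.4835, 0.0596, 0.2089]
eef_rot: [-0.001, 0.343, 0.939, -0.0]
wrist_force: [-0.7, 0.2, -0.3]
opening: 1.004
grasp_force: 0.0
```

```bash
python3 - <<'E'
from meas import *
rows([])
im,P=wrist(8); x,y,z=P[...,0],P[...,1],P[...,2]
m=(x>.33)&(x<.57)&(y>-.04)&(y<.19)&(z>.036)&(z<.055); n,l,s,c=cv2.connectedComponentsWithStats(m.astype(np.uint8))
for k in range(1,n):
    if s[k,4]>150:
        q=P[l==k]; r=cv2.minAreaRect((q[:,:2]*1000).astype(np.float32)); print(s[k,4],np.round(r[0],1),np.round(r[1],1),round(r[2],1),'z',np.percentile(q[:,2],[5,50,95]).round(4))
print('table',np.nanmedian(z[abs(z)<.01]))
p,d=ctrl.camera('side'); S=cloud('side',d); b=(S[...,:2]-BO)@np.array([XD,YD]).T
m=(abs(b[...,0])<.05)&(abs(b[...,1])<.08)&(S[...,2]>.1)&(S[...,2]<.14); print('lid',np.median(S[...,2][m]),m.sum())
E
```

```text
t 17.53 p [0.4835 0.0596 0.2089] yaw 139.9 open 1.00 gf 0.0 F [-0.7  0.2 -0.3] q [-0.12  0.    1.84  0.    1.29 -0.99]
175 [383.6 140.9] [ 4.4 28.4] 4.8 z [0.0401 0.0531 0.0547]
8198 [492.6  75.4] [ 99.4 151.4] 49.3 z [0.0368 0.0428 0.045 ]
table 0.00019890169402718427
lid 0.11303658492283666 891
```

View pics/wrist8.png

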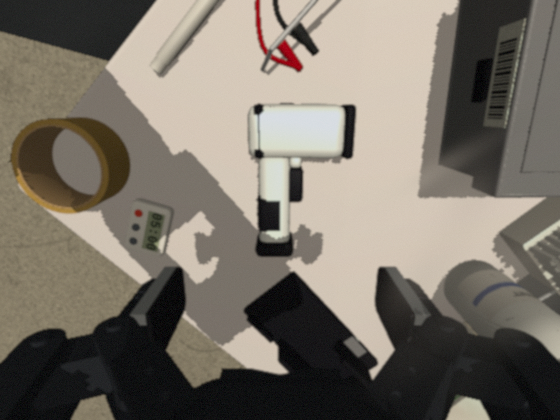

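The scanner lies flat on the cart at px (250–355, 105–255). The trigger is released at (295, 183). The dock is empty and clear at (310, 325), and the lid is shut with its label facing out at (505, 72).

```bash
python3 -c "
from bench import ctrl
print(ctrl.hand_in())"
```

```text
the job is handed in; nothing more can be done
None
```

I handed the job in at 17.5 s with every step done by my measurements, though the hand-in gave no verdict: the lid is shut, the label was scanned at about 8 cm with the trigger squeezed for 2 s, and the scanner lies flat on the cart, released and clear of the dock.

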